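# Make up the gel pouring kit and the gel running kit

## Task

Make up the two gel kits from the stock on the bench, each thing seated flat and upright in its own foam recess, without tipping over the bottles or the beaker. Pouring kit (the long carrier with three round recesses): the beaker in the larger deep recess at the left end as the robot sees it, the smaller, white roll of tape in the shallow middle recess, the shorter of the two screw-cap bottles in the deep recess at the right end. Running kit (the short carrier): the timer in the square recess and the taller screw-cap bottle in the round one.

Things in the scene. Friction and masses are not known exactly. Their poses are not given: they have to be found in the camera images.
- pouring_kit: Fixed long kit carrier, dark foam in an aluminium surround, 99 (x) by 258 mm (y) plus 7 mm wire handles at the ends; foam top 42 mm high. Origin: centre of underside, y along its length. Round recesses at x = 0: beaker's at y = +79, 83 across, 22 deep (floor 20 mm above bench); tape's at y = -3.5, 70 across, 6 deep (floor at 36); short bottle's at y = -82.5, 76 across, 22 deep (floor at 20).
- running_kit: Fixed short kit carrier of the same make, 99 (x) by 191 mm (y) plus 7 mm wire handles at the ends; foam top 42 mm high. Origin: centre of underside, y along its length. At x = 0: the timer's square recess 84 by 84 mm, 6 deep (floor 36 mm above bench) at y = +45; the tall bottle's round recess, 84 across, 22 deep (floor at 20) at y = -45.
- beaker: Clear plastic 100 ml beaker, empty, standing upright, 83 mm high, body 60 to 62 mm across, widening to 67 mm at the rim (top 8 mm). Beaker and bottles stand in the gaps between fixed clear tanks up to 98 mm high: the left gap (y > 0) is 108 mm wide in y, so fingers have room there along x only; the right gap is 145 mm wide in y. Origin: centre of its underside, z up.
- tape_roll: White roll of tape lying flat, 53 mm across, 19 mm high, with a hole in the middle (not the larger yellow roll behind). Origin: centre of its underside, z up.
- timer: White bench timer lying on its back, display up, 64 mm (x) by 66 mm (y), 17 mm thick. Behind it, the tape roll and the carriers, fixed clear tanks up to 98 mm high begin at x = 0.54 m. Origin: centre of its underside, z up.
- short_bottle: The shorter of the two loose screw-cap bottles between the tanks: 105 mm high with its blue cap, upright. Straight body 60 mm across from 4 to 71 mm above its underside: grip it there. The shoulder above is solid and flares; of the cap (34 mm across) only the top 9 mm stand clear, and held there it swings. Origin: centre of its underside, z up.
- tall_bottle: The taller of the two loose screw-cap bottles between the tanks: 138 mm high with its red cap, upright. Straight body 68 mm across from 4 to 94 mm above its underside: grip it there. The shoulder above is solid and flares; of the cap (37 mm across) only the top 9 mm stand clear, and held there it swings. Origin: centre of its underside, z up.

How it is judged:
By the outcome, as a careful person would: the job done as asked, in the order asked, and still so for the second after the job is handed in, with the robot touching nothing.
It also fails if it takes over 134 s, if anything falls off the work surface, if the arm or the gripper's body presses on something with over 40 N, if the wrist force passes 120 N, or if a joint passes its speed limit or range.

## Robot

A 6-joint arm with a two-finger parallel gripper is mounted at the origin on a cart in front of the work surface, level with it; the furniture and walls round the work are solid. World frame = base frame: x ahead of the robot, y to its left, z up, the work surface at z = 0. Lengths are in mm, angles in rad, forces in N, time in s.
With the tool pointing down it reaches from about 275 to 750 mm from the base axis. Payload 10.2 kg.
Tool frame: the origin (TCP) lies between the finger pads; the fingertips stand 22 mm ahead of it and the grasp point (between the pads) lies 3 mm ahead of it (ctrl.nose_length is the distance from the TCP to the fingertips, in mm); y points along the fingers, z is the direction in which the jaws open and shut, and the axes are right-handed (so a half turn about y gives the same grasp; the last joint's range is limited). The gripper opens to 85 mm and grips with 20 to 120 N. Pads are 22 mm wide; open, the fingers measure 114 mm over their backs; the gripper's body (76 mm by 85 mm) begins 54 mm behind the grasp point. The pads swing forward as they close: fully open they stand 13 mm farther back than shut.
Start: joints at [-1.324, 0.313, 1.498, -0, 1.331, -0.223], TCP at [237.661, -468.133, 253.294] pointing down, gripper open.
Joint ranges: [-2.94, 2.94], [-0.97, 2.17], [0.19, 2.56], [-1.23, 4.37], [0.02, 3.11], [-2.88, 2.88]. Speed limits (rad/s): [2.39, 2.39, 3.01, 3.14, 3.14, 3.14].

## Interface

Orientations are given as a unit quaternion [w, x, y, z].
In Python, from rig import ctrl, eyes, models gives the robot as it stands.
- The arm moves only by the shell command python3 -m crank 'ROWS' [FORCE]. ROWS is JSON, a list of rows, each an object with "dp": the shift along the tool's x, y, z in mm, a list of three; "roll": the turn about the tool's y in rad; "gripper": the closure in counts, from 0 (fully open) to 255 (shut). A call has 1 to 10 rows; each row is the pose to reach, as a shift and turn from the pose commanded when the call began, along the tool's axes at that moment; what a row does not reach only later rows make up. A row lasts 1/12 s, in which the tool goes at most 41.7 mm and 7.16 degrees, less where a joint would pass 70% of its speed; a pose out of reach is approached as far as the arm can. A call with a gripper value outside its range is refused whole. The fingers move at their own pace and stop on an object; FORCE is the grip in N (left out, the last holds). Time passes only in rows, so rows that repeat a pose let the fingers close. It gives the time, the measured TCP pose, the force and the opening at its end, in the units of the state.
- ctrl.sense(): the state, without advancing time (a new reading comes with each control period).
- eyes.capture(name): name is "scene" or "top" or "wrist"; returns a dict with "color" (420x560x3 uint8, red, green, blue), "fx", "fy", "cx", "cy" (pixels), "distortion" ([k1, k2, p1, p2, k3] as OpenCV has them; the pictures are not rectified), "R" (3x3) and "t" (3): a world point X has camera coordinates R X + t. Camera axes: x right, y down, z forward; pixel columns grow to the right and rows downward; lengths in mm; the calibration is good to about 2 mm. A picture is of the moment at which its call begins. There is no depth.
- ctrl.finish_job(): hands the job in, once; it reports no verdict.
Trained networks look in a picture, given as the dict that the camera call returned (one of the last four; its "shot" number tells which), for a name from the list of things; names that differ only in an ending like _2 or _b are one class to them, and where a whole thing is asked for, a point or a joint stands for the part that bears it (a point fixed in the world has none). Each returns a list of dicts, best first, with "confidence" (0 to 1); they miss things now and then, are a little off and sometimes report something else, mostly with a low value. They report only what shows in the picture. A call takes as long as a camera call.
- models.spot_in(picture, label): "extent" ([centre column, centre row, width, height] in pixels, round what is visible of it).
- models.spot_point(picture, label): "centre" ([column, row] in pixels: a listed point, or the origin of a listed thing).
The state is a dict: "time_s": time; "joints": joint angles; "dq": joint speeds; "tau": joint torques, N m; "eef_pos": TCP position; "ee_rot": TCP orientation; "force": force on the tool from outside, world axes, zero at the start; "wrist_torque": the same for the moment, N m; "grip_width": opening from 0.0 (shut) to 1.0 (fully open).
Only numpy, scipy, OpenCV 4.12 (cv2) and the standard library are available. Lean on these libraries where they do the work, as an engineer would, in place of code of your own. Each camera call takes 0.05 s, during which the arm holds its last target. There are 200 camera calls.

## Working session

There is one attempt and no reset: what is moved stays moved. The work goes in short steps, Python scripts to look and compute and a shell command to move; the robot and the scene stay as the last step left them, time stands still between calls to the robot, and variables do not carry over. Pictures are saved under pics/ and viewed, about 12 in all and at most 16, crops included, and the job is handed in when it is done.

```bash
ls; mkdir -p pics
cat > h.py <<'E'
import numpy as np, cv2, json
from rig import ctrl, eyes, models
def cap(n, f=None):
    p=eyes.capture(n)
    if f: cv2.imwrite('pics/'+f, p['color'][:,:,::-1])
    return p
def K(p): return np.array([[p['fx'],0,p['cx']],[0,p['fy'],p['cy']],[0,0,1.]])
def ray(p,uv):
    n=cv2.undistortPoints(np.array([[uv]],float),K(p),np.array(p['distortion'],float))[0,0]
    R=np.array(p['R']);t=np.array(p['t']).ravel()
    return -R.T@t, R.T@np.array([n[0],n[1],1])
def onz(p,uv,z):
    c,d=ray(p,uv); return c+d*(z-c[2])/d[2]
def proj(p,X):
    R=np.array(p['R'],float);t=np.array(p['t'],float).ravel()
    return cv2.projectPoints(np.array(X,float).reshape(-1,1,3),cv2.Rodrigues(R)[0],t,K(p),np.array(p['distortion'],float))[0][:,0]
def tri(*obs):
    A=0;b=0
    for p,uv in obs:
        c,d=ray(p,uv);d/=np.linalg.norm(d);P=np.eye(3)-np.outer(d,d);A=A+P;b=b+P@c
    return np.linalg.solve(A,b)
NAMES=['pouring_kit','running_kit','beaker','tape_roll','timer','short_bottle','tall_bottle']
E
python3 - <<'E'
from h import *
s=ctrl.sense();print({k:np.round(v,3).tolist() for k,v in s.items()})
a=cap('scene','s1.png');b=cap('top','t1.png')
for p in (a,b):
    R=np.array(p['R']);print(-R.T@np.array(p['t']).ravel(), R[2])
for n in NAMES:
    print(n)
    for p in (a,b):
        q=models.spot_point(p,n);print([(np.round(x['centre']).tolist(),round(x['confidence'],2),np.round(onz(p,x['centre'],0)[:2]).tolist()) for x in q[:3]])
        q=models.spot_in(p,n);print('  ext',[(np.round(x['extent']).tolist(),round(x['confidence'],2)) for x in q[:3]])
cv2.imwrite('pics/st1.png',np.hstack([a['color'],b['color']])[:,:,::-1])
E
```

```text
pics
{'time_s': 0.0, 'joints': [-1.324, 0.313, 1.498, -0.0, 1.331, -0.223], 'dq': [-0.001, 0.001, 0.0, -0.001, -0.0, -0.0], 'tau': [-0.001, -41.227, -25.975, -0.0, 0.004, -0.0], 'eef_pos': [237.607, -467.902, 252.732], 'ee_rot': [0.165, -0.165, 0.688, -0.687], 'force': [-0.183, 0.353, 0.215], 'wrist_torque': [0.058, -0.001, 0.019], 'grip_width': 0.999}
[193.6618117  507.73983978 785.19855686] [ 0.3955369  -0.50973111 -0.76401882]
[ 441.5792591    -6.76514758 1165.4640276 ] [ 0.12463916 -0.00700406 -0.99217742]
pouring_kit
[([234.0, 332.0], 0.95, [473.0, 290.0])]
  ext [([228.0, 334.0, 131.0, 134.0], 0.68)]
[([140.0, 260.0], 0.7, [485.0, 287.0]), ([187.0, 192.0], 0.4, [637.0, 183.0])]
  ext [([133.0, 262.0, 125.0, 48.0], 0.88)]
running_kit
[([378.0, 165.0], 0.63, [479.0, -298.0])]
  ext [([382.0, 160.0, 69.0, 64.0], 0.85), ([303.0, 254.0, 37.0, 39.0], 0.51)]
[([402.0, 262.0], 0.88, [476.0, -298.0])]
  ext [([406.0, 259.0, 96.0, 48.0], 0.85), ([348.0, 164.0, 33.0, 39.0], 0.58), ([183.0, 189.0, 38.0, 36.0], 0.24)]
beaker
[([327.0, 168.0], 0.59, [578.0, -202.0])]
  ext [([330.0, 154.0, 2
[... 158 characters left out ...]
xt [([332.0, 214.0, 22.0, 21.0], 0.73), ([304.0, 255.0, 32.0, 34.0], 0.57)]
[([297.0, 259.0], 0.89, [484.0, -63.0])]
  ext []
timer
[([302.0, 254.0], 0.85, [474.0, 57.0])]
  ext [([303.0, 257.0, 38.0, 33.0], 0.8)]
[([344.0, 166.0], 0.73, [695.0, -174.0]), ([242.0, 264.0], 0.71, [473.0, 60.0])]
  ext [([241.0, 266.0, 34.0, 27.0], 0.62)]
short_bottle
[([288.0, 159.0], 0.83, [681.0, -169.0])]
  ext [([286.0, 138.0, 24.0, 37.0], 0.84)]
[([345.0, 165.0], 0.96, [697.0, -176.0])]
  ext [([350.0, 163.0, 32.0, 35.0], 0.94)]
tall_bottle
[([210.0, 255.0], 0.89, [635.0, 184.0])]
  ext [([205.0, 237.0, 35.0, 55.0], 0.89)]
[([186.0, 195.0], 0.64, [630.0, 186.0])]
  ext [([183.0, 188.0, 38.0, 39.0], 0.95)]
```

View pics/t1.png

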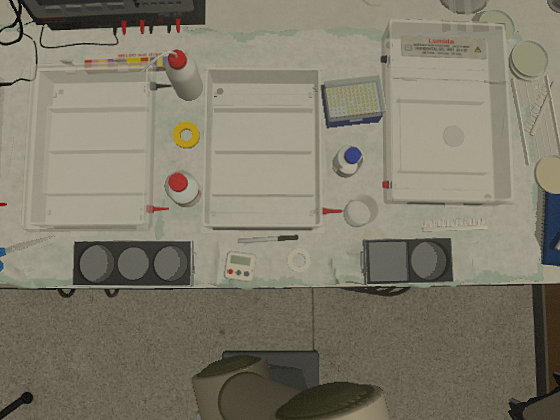

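View pics/s1.png

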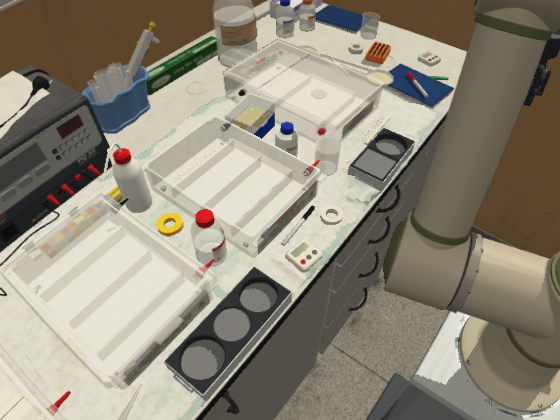

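```bash
cat > ov.py <<'E'
from h import *
def kit(p,img,c,yaw,kind,s,off):
    R=np.array([[np.cos(yaw),-np.sin(yaw)],[np.sin(yaw),np.cos(yaw)]])
    def dr(pts,z,col):
        w=np.c_[(R@np.array(pts,float).T).T+c,np.full(len(pts),z)]
        q=((proj(p,w)-off)*s).astype(int);cv2.polylines(img,[q.reshape(-1,1,2)],True,col,1)
    th=np.linspace(0,6.28,40)
    circ=lambda y,d:np.c_[np.cos(th)*d/2,y+np.sin(th)*d/2]
    L=258 if kind=='p' else 191
    dr([[49.5,L/2],[49.5,-L/2],[-49.5,-L/2],[-49.5,L/2]],42,(255,0,0))
    if kind=='p':
        for y,d in((79,83),(-3.5,70),(-82.5,76)):dr(circ(y,d),42,(0,255,0))
    else:
        dr(circ(-45,84),42,(0,255,0));dr([[42,87],[42,3],[-42,3],[-42,87]],42,(0,255,0))
E
python3 - <<'E'
from ov import *
a=cap('scene');b=cap('top')
t={}
for n in NAMES:
    o=[]
    for p in(a,b):
        q=models.spot_point(p,n)
        o.append((p,q[1 if n=='timer' and p is b and len(q)>1 else 0]['centre']))
    X=tri(*o);t[n]=X;print(n,np.round(X,1))
print(ctrl.nose_length)
tiles=[]
img=b['color'][:,:,::-1].copy()
g=cv2.cvtColor(img,cv2.COLOR_BGR2GRAY)
for n,k,(x0,y0) in(('pouring_kit','p',(63,230)),('running_kit','r',(343,225))):
    m=(g[y0:y0+58,x0:x0+140]<75).astype(np.uint8)
    m=cv2.morphologyEx(m,cv2.MORPH_OPEN,np.ones((3,3)))
    cs=max(cv2.findContours(m,0,2)[0],key=cv2.contourArea)
    r=cv2.minAreaRect(cs+np.array([x0,y0]));bx=cv2.boxPoints(r)
    w=np.array([onz(b,u,42) for u in bx]);print(n,np.round(w[:,:2]).tolist(),w.mean(0).round(1))
    s=5;c=cv2.resize(img[y0:y0+58,x0:x0+140],None,fx=s,fy=s,interpolation=cv2.INTER_CUBIC)
    kit(b,c,t[n][:2],0,k,s,np.array([x0,y0]));tiles.append(c)
cv2.imwrite('pics/k1.png',np.vstack(tiles))
E
```

```text
pouring_kit [477.5 294.3   6.8]
running_kit [ 481.1 -292.4   12.5]
beaker [ 575.5 -185.1   22.7]
tape_roll [483.2 -67.9  -2.7]
timer [468.1  57.1   2.5]
short_bottle [ 695.5 -178.6   -6.1]
tall_bottle [642.5 182.4 -22.4]
22.0
pouring_kit [[525.0, 424.0], [523.0, 171.0], [431.0, 170.0], [432.0, 421.0]] [477.8 296.5  42. ]
running_kit [[522.0, -210.0], [525.0, -396.0], [432.0, -395.0], [430.0, -210.0]] [ 477.4 -302.6   42. ]
```

View pics/k1.png

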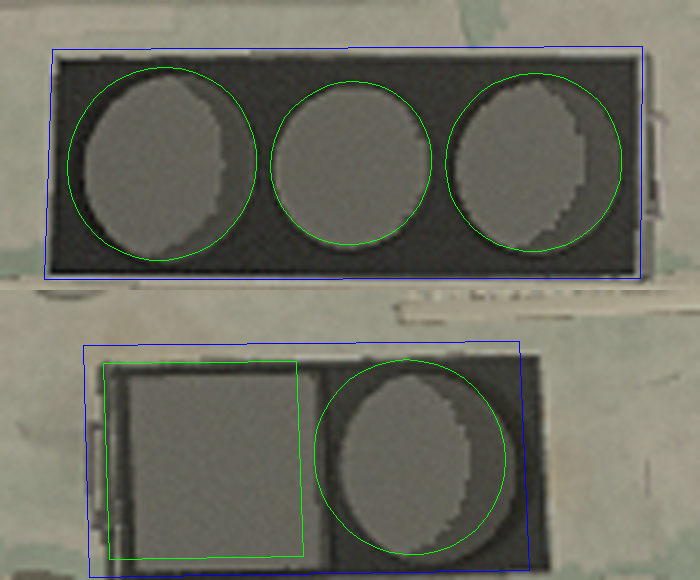

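```bash
cat > go.py <<'E'
from h import *
from scipy.spatial.transform import Rotation as Ro
import sys
def Rt(): 
    q=ctrl.sense()['ee_rot'];return Ro.from_quat([q[1],q[2],q[3],q[0]])
def plan(x,y,z,jaw=None):
    s=ctrl.sense();R=Rt();M=R.as_matrix();d=np.array([x,y,z])-s['eef_pos']
    out='t=%.1f pos %s F %s grip %.3f'%(s['time_s'],np.round(s['eef_pos'],1),np.round(s['force'],1),s['grip_width'])
    j=np.arctan2(M[1,2],M[0,2]);out+=' jaw %.3f'%j
    print(out,'tooly',M[:,1].round(3));print('  dp',np.round(M.T@d,1))
    if jaw is not None:
        # roll about tool y (down) by r turns jaw by -r
        r=-((jaw-j+np.pi/2)%np.pi-np.pi/2);print('  roll %.3f (alt %.3f) q6 %.2f'%(r,r-np.sign(r)*np.pi,s['joints'][5]))
if __name__=='__main__':
    a=list(map(float,sys.argv[1:]));plan(*a)
E
python3 go.py 580 -195 250 0
```

```text
t=2.3 pos [ 237.7 -468.1  253.3] F [-0.1  0.6 -1. ] grip 1.004 jaw -1.101 tooly [ 0.  0. -1.]
  dp [-428.9    3.3  -88.6]
  roll -1.101 (alt 2.041) q6 -0.22
```

```bash
python3 -m crank '[{"dp":[-429,3,-89],"roll":-1.1,"gripper":0},{"dp":[-429,3,-89],"roll":-1.1,"gripper":0},{"dp":[-429,3,-89],"roll":-1.1,"gripper":0},{"dp":[-429,3,-89],"roll":-1.1,"gripper":0},{"dp":[-429,3,-89],"roll":-1.1,"gripper":0},{"dp":[-429,3,-89],"roll":-1.1,"gripper":0},{"dp":[-429,3,-89],"roll":-1.1,"gripper":0},{"dp":[-429,3,-89],"roll":-1.1,"gripper":0},{"dp":[-429,3,-89],"roll":-1.1,"gripper":0},{"dp":[-429,3,-89],"roll":-1.1,"gripper":0}]'
python3 - <<'E'
from go import *
plan(580,-195,250,0)
p=cap('wrist','w1.png');R=np.array(p['R']);print(-R.T@np.array(p['t']).ravel(),R[2])
for n in('beaker','short_bottle'):
    for q in models.spot_point(p,n)[:2]: print(n,np.round(q['centre']),q['confidence'],onz(p,q['centre'],0).round(1))
    for q in models.spot_in(p,n)[:2]: print(n,np.round(q['extent']),q['confidence'])
E
```

```text
time_s: 3.13
eef_pos: [564.5, -206.3, 250.5]
ee_rot: [0.501, -0.501, 0.499, -0.499]
force: [0.8, -2.2, 0.8]
grip_width: 1.001
t=3.1 pos [ 564.5 -206.3  250.5] F [ 0.8 -2.2  0.8] grip 1.001 jaw 0.005 tooly [ 0. -0. -1.]
  dp [-11.2   0.5  15.6]
  roll 0.005 (alt -3.137) q6 -0.55
[ 564.1570572  -122.47401163  371.40889082] [ 0.00231036 -0.32404827 -0.94603773]
beaker [296. 168.] 0.82 [ 584.  -199.5    0. ]
beaker [299. 178.  76.  78.] 0.8
short_bottle [397. 147.] 0.77 [ 693.  -175.8    0. ]
```

View pics/w1.png

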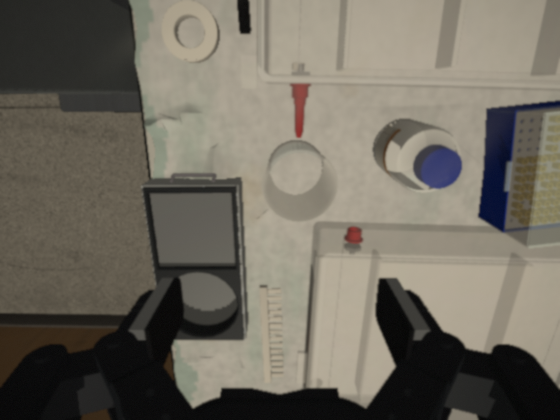

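Run:
```python
from go import *
p=cap('wrist')
for l,u,z in(('rim',(301,188),83),('rimL',(265,186),83),('rimR',(337,188),83),('base',(296,169),0),('cap',(438,166),105),('kit',(146,184),42),('kit',(243,180),42),('kit',(245,339),42),('kit',(158,336),42),('tape',(190,30),19),('sq',(152,193),42),('sq',(238,188),42),('sq',(239,266),42),('tankR',(313,225),98),('tankL',(265,80),98)):print(l,onz(p,u,z).round(1))
plan(583,-197,150,0)
```

```text
rim [ 582.1 -202.4   83. ]
rimL [ 550.7 -200.5   83. ]
rimR [ 613.6 -202.4   83. ]
base [ 581.7 -203.1    0. ]
cap [ 689.3 -178.3  105. ]
kit [ 430.1 -209.2   42. ]
kit [ 527.2 -205.2   42. ]
kit [ 522.7 -397.2   42. ]
kit [ 420.3 -393.3   42. ]
tape [480.1 -67.3  19. ]
sq [ 435.  -218.5   42. ]
sq [ 521.9 -213.4   42. ]
sq [ 519.5 -300.7   42. ]
tankR [ 592.1 -231.2   98. ]
tankL [ 552.4 -114.3   98. ]
t=3.4 pos [ 562.5 -208.7  250.4] F [0.1 0.1 0.4] grip 1.002 jaw -0.002 tooly [-0. -0. -1.]
  dp [-11.8 100.4  20.5]
  roll -0.002 (alt 3.139) q6 -0.55
```

```bash
python3 -m crank '[{"dp":[-9,0,21.5],"roll":0,"gripper":0},{"dp":[-9,40,21.5],"roll":0,"gripper":0},{"dp":[-9,80,21.5],"roll":0,"gripper":0},{"dp":[-9,115,21.5],"roll":0,"gripper":0},{"dp":[-9,140,21.5],"roll":0,"gripper":0},{"dp":[-9,140,21.5],"roll":0,"gripper":0}]' 25
python3 - <<'E'
from go import *
plan(584,-200,54,0)
p=cap('wrist','w2.png')
for q in models.spot_point(p,'beaker')[:2]: print(np.round(q['centre']),q['confidence'],onz(p,q['centre'],0).round(1))
for q in models.spot_in(p,'beaker')[:2]: print(np.round(q['extent']),q['confidence'])
E
```

```text
time_s: 3.93
eef_pos: [581.6, -199.1, 105.4]
ee_rot: [0.498, -0.5, 0.504, -0.498]
force: [-0.5, 0.3, -0.8]
grip_width: 1.001
t=3.9 pos [ 581.6 -199.1  105.4] F [-0.5  0.3 -0.8] grip 1.001 jaw -0.003 tooly [-0.008  0.005 -1.   ]
  dp [ 1.1 51.4  2.8]
  roll -0.003 (alt 3.138) q6 -0.52
[278. 218.] 0.92 [ 580.5 -198.1    0. ]
[281. 257. 136. 154.] 0.67
```

View pics/w2.png

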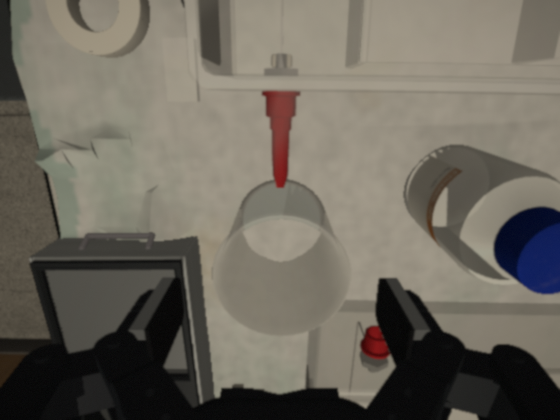

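```bash
python3 -m crank '[{"dp":[0,25,0],"roll":0,"gripper":0},{"dp":[0,45,0],"roll":0,"gripper":0},{"dp":[0,51,0],"roll":0,"gripper":0},{"dp":[0,51,0],"roll":0,"gripper":0},{"dp":[0,51,0],"roll":0,"gripper":255},{"dp":[0,51,0],"roll":0,"gripper":255},{"dp":[0,51,0],"roll":0,"gripper":255},{"dp":[0,51,0],"roll":0,"gripper":255},{"dp":[0,51,0],"roll":0,"gripper":255},{"dp":[0,51,0],"roll":0,"gripper":255}]' 30
python3 -m crank '[{"dp":[0,0,0],"roll":0,"gripper":255},{"dp":[0,0,0],"roll":0,"gripper":255},{"dp":[0,-10,0],"roll":0,"gripper":255},{"dp":[0,-30,0],"roll":0,"gripper":255},{"dp":[0,-60,0],"roll":0,"gripper":255},{"dp":[0,-95,0],"roll":0,"gripper":255},{"dp":[0,-130,0],"roll":0,"gripper":255},{"dp":[0,-150,0],"roll":0,"gripper":255},{"dp":[0,-150,0],"roll":0,"gripper":255}]'
python3 go.py 476 372 205 0;python3 - <<'E'
from go import *
cap('wrist','w3.png')
E
```

```text
time_s: 4.92
eef_pos: [585.4, -199.6, 62.0]
ee_rot: [-0.5, 0.5, -0.499, 0.501]
force: [-2.9, 0.4, 6.8]
grip_width: 0.743
time_s: 5.67
eef_pos: [586.1, -199.7, 216.4]
ee_rot: [-0.501, 0.499, -0.497, 0.504]
force: [0.8, -1.0, -0.2]
grip_width: 0.741
t=5.7 pos [ 586.1 -199.7  216.4] F [ 0.8 -1.  -0.2] grip 0.741 jaw -0.001 tooly [ 0.009 -0.005 -1.   ]
  dp [-571.7    7.3 -110.7]
  roll -0.001 (alt 3.141) q6 -0.52
```

View pics/w3.png

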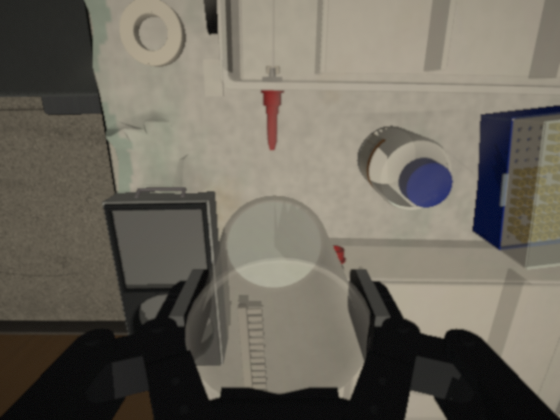

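```bash
python3 -m crank '[{"dp":[-40,0,-10],"roll":0,"gripper":255},{"dp":[-80,0,-20],"roll":0,"gripper":255},{"dp":[-120,0,-30],"roll":0,"gripper":255},{"dp":[-160,0,-40],"roll":0,"gripper":255},{"dp":[-200,0,-50],"roll":0,"gripper":255},{"dp":[-240,0,-60],"roll":0,"gripper":255},{"dp":[-280,0,-70],"roll":0,"gripper":255},{"dp":[-320,0,-80],"roll":0,"gripper":255},{"dp":[-360,0,-90],"roll":0,"gripper":255},{"dp":[-400,0,-100],"roll":0,"gripper":255}]'
python3 go.py 476 372 205 0
```

```text
time_s: 6.55
eef_pos: [483.6, 202.8, 208.8]
ee_rot: [0.499, -0.5, 0.501, -0.5]
force: [-0.8, -0.1, -0.3]
grip_width: 0.742
t=6.5 pos [483.6 202.8 208.8] F [-0.8 -0.1 -0.3] grip 0.742 jaw -0.001 tooly [-0.001 -0.    -1.   ]
  dp [-169.1    3.8   -7.8]
  roll -0.001 (alt 3.140) q6 0.17
```

```bash
python3 -m crank '[{"dp":[-40,0,-2],"roll":0,"gripper":255},{"dp":[-80,0,-4],"roll":0,"gripper":255},{"dp":[-120,10,-6],"roll":0,"gripper":255},{"dp":[-155,30,-8],"roll":0,"gripper":255},{"dp":[-169,50,-8],"roll":0,"gripper":255},{"dp":[-169,70,-8],"roll":0,"gripper":255},{"dp":[-169,80,-8],"roll":0,"gripper":255},{"dp":[-169,80,-8],"roll":0,"gripper":255}]'
python3 - <<'E'
from ov import *
from go import plan
plan(476.5,372,84,0)
p=cap('wrist');img=p['color'][:,:,::-1].copy()
kit(p,img,np.array([476.5,293.]),0,'p',1,np.zeros(2));cv2.imwrite('pics/w4.png',img)
E
```

```text
time_s: 7.22
eef_pos: [475.9, 369.3, 126.6]
ee_rot: [-0.498, 0.502, -0.501, 0.5]
force: [-0.3, 0.0, -1.6]
grip_width: 0.742
t=7.2 pos [475.9 369.3 126.6] F [-0.3  0.  -1.6] grip 0.742 jaw -0.001 tooly [-0.005 -0.003 -1.   ]
  dp [-2.8 42.6  0.8]
  roll -0.001 (alt 3.141) q6 0.47
```

View pics/w4.png

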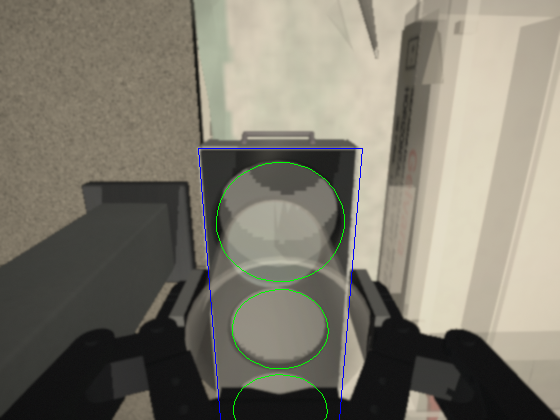

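```bash
python3 -m crank '[{"dp":[-3,15,1],"roll":0,"gripper":255},{"dp":[-3,28,1],"roll":0,"gripper":255},{"dp":[-3,36,1],"roll":0,"gripper":255},{"dp":[-3,40,1],"roll":0,"gripper":255},{"dp":[-3,42,1],"roll":0,"gripper":255},{"dp":[-3,42,1],"roll":0,"gripper":255},{"dp":[-3,42,1],"roll":0,"gripper":255}]'; python3 go.py 476.5 372 82 0
```

```text
time_s: 7.85
eef_pos: [478.6, 373.2, 88.3]
ee_rot: [-0.5, 0.499, -0.5, 0.5]
force: [-0.7, 0.0, -1.6]
grip_width: 0.74
t=7.8 pos [478.6 373.2  88.3] F [-0.7  0.  -1.6] grip 0.740 jaw -0.001 tooly [ 0.001  0.001 -1.   ]
  dp [ 1.2  6.3 -2.1]
  roll -0.001 (alt 3.140) q6 0.47
```

```bash
python3 -m crank '[{"dp":[1,3,-2],"roll":0,"gripper":255},{"dp":[1,5,-2],"roll":0,"gripper":255},{"dp":[1,6,-2],"roll":0,"gripper":255},{"dp":[1,6,-2],"roll":0,"gripper":255},{"dp":[1,6,-2],"roll":0,"gripper":255}]'; python3 go.py 476.5 372 82 0
```

```text
time_s: 8.27
eef_pos: [476.1, 372.3, 82.1]
ee_rot: [0.5, -0.5, 0.5, -0.5]
force: [-3.1, -2.2, 5.5]
grip_width: 0.743
t=8.3 pos [476.1 372.3  82.1] F [-3.1 -2.2  5.5] grip 0.743 jaw -0.001 tooly [ 0.  0. -1.]
  dp [0.3 0.1 0.4]
  roll -0.001 (alt 3.141) q6 0.47
```

```bash
python3 -m crank '[{"dp":[0,0,0],"roll":0,"gripper":0},{"dp":[0,0,0],"roll":0,"gripper":0},{"dp":[0,0,0],"roll":0,"gripper":0},{"dp":[0,0,0],"roll":0,"gripper":0},{"dp":[0,0,0],"roll":0,"gripper":0},{"dp":[0,-15,0],"roll":0,"gripper":0},{"dp":[0,-45,0],"roll":0,"gripper":0},{"dp":[0,-80,0],"roll":0,"gripper":0},{"dp":[0,-115,0],"roll":0,"gripper":0},{"dp":[0,-120,0],"roll":0,"gripper":0}]'
python3 -m crank '[{"dp":[40,0,0],"roll":0,"gripper":0},{"dp":[80,0,1],"roll":0,"gripper":0},{"dp":[120,0,2],"roll":0,"gripper":0},{"dp":[160,0,3],"roll":0,"gripper":0},{"dp":[200,0,4],"roll":0,"gripper":0},{"dp":[240,0,5],"roll":0,"gripper":0},{"dp":[280,0,6],"roll":0,"gripper":0},{"dp":[320,0,6],"roll":0,"gripper":0},{"dp":[360,0,6],"roll":0,"gripper":0},{"dp":[400,0,6],"roll":0,"gripper":0}]'
python3 - <<'E'
from ov import *
from go import plan
plan(482,-67,100,0)
p=cap('wrist');img=p['color'][:,:,::-1].copy()
for n,z in(('tape_roll',0),('timer',0)):
    for q in models.spot_point(p,n)[:2]: print(n,np.round(q['centre']),q['confidence'],onz(p,q['centre'],z).round(1))
t=cap('top')['color'][:,:,::-1]
t=cv2.resize(t[225:290,55:260],None,fx=2.73,fy=2.73)
cv2.imwrite('pics/w5.png',np.vstack([img,t[:,:560]]))
E
```

```text
time_s: 9.1
eef_pos: [477.9, 373.1, 207.9]
ee_rot: [0.503, -0.496, 0.499, -0.501]
force: [-0.0, 0.4, 1.0]
grip_width: 1.001
time_s: 9.93
eef_pos: [481.3, -29.8, 201.3]
ee_rot: [-0.5, 0.5, -0.5, 0.5]
force: [1.2, 0.1, 0.3]
grip_width: 1.0
t=9.9 pos [481.3 -29.8 201.3] F [1.2 0.1 0.3] grip 1.000 jaw -0.001 tooly [ 0.  0. -1.]
  dp [ 37.2 101.3   0.7]
  roll -0.001 (alt 3.141) q6 -0.30
tape_roll [280. 220.] 0.7 [482.1 -66.5   0. ]
timer [263.  85.] 0.87 [467.7  61.8   0. ]
timer [466. 314.] 0.41 [ 692.7 -179.5    0. ]
```

View pics/w5.png

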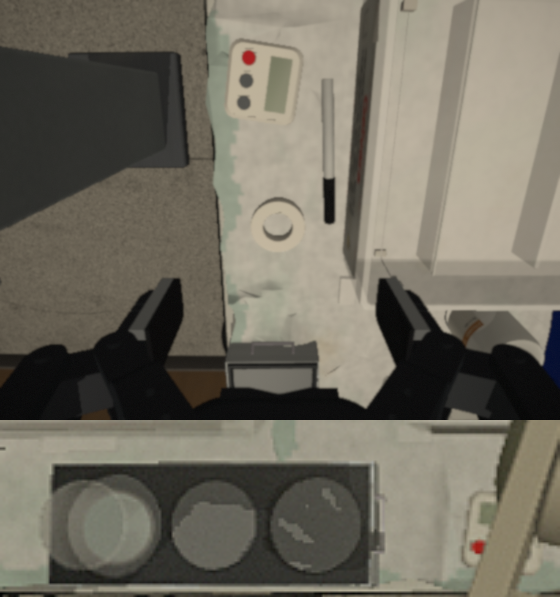

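```bash
python3 -m crank '[{"dp":[37,10,0],"roll":0.12,"gripper":0},{"dp":[37,20,0],"roll":0.24,"gripper":0},{"dp":[37,30,0],"roll":0.36,"gripper":0},{"dp":[37,40,0],"roll":0.48,"gripper":0},{"dp":[37,50,0],"roll":0.6,"gripper":0},{"dp":[37,50,0],"roll":0.72,"gripper":0},{"dp":[37,50,0],"roll":0.84,"gripper":0},{"dp":[37,50,0],"roll":0.96,"gripper":0},{"dp":[37,50,0],"roll":1.08,"gripper":0},{"dp":[37,50,0],"roll":1.2,"gripper":0}]'
python3 - <<'E'
from ov import *
from go import plan,Rt
plan(482,-66.5,100,-1.571)
p=cap('wrist')
s=ctrl.sense();M=Rt().as_matrix();e=np.array(s['eef_pos'])
for adv in(22,15,9):
  for side in(-1,1):
    pts=[e+M@np.array([w,adv,side*42.5]) for w in(-11,11)]
    print(adv,side,proj(p,pts).round(0).tolist())
E
```

```text
time_s: 10.97
eef_pos: [481.9, -63.3, 151.3]
ee_rot: [0.129, -0.129, 0.695, -0.695]
force: [-0.1, 0.5, 0.4]
grip_width: 1.0
t=11.0 pos [481.9 -63.3 151.3] F [-0.1  0.5  0.4] grip 1.000 jaw -1.205 tooly [-0.  0. -1.]
  dp [ 1.  51.3  3.1]
  roll 0.366 (alt -2.775) q6 0.83
22 -1 [[188.0, 258.0], [192.0, 299.0]]
22 1 [[370.0, 259.0], [366.0, 300.0]]
15 -1 [[185.0, 265.0], [189.0, 307.0]]
15 1 [[374.0, 267.0], [370.0, 308.0]]
9 -1 [[181.0, 272.0], [185.0, 315.0]]
9 1 [[378.0, 273.0], [373.0, 316.0]]
```

```bash
python3 -m crank '[{"dp":[1,20,3],"roll":0.12,"gripper":0},{"dp":[1,40,3],"roll":0.24,"gripper":0},{"dp":[1,60,3],"roll":0.366,"gripper":0},{"dp":[1,85,3],"roll":0.366,"gripper":0},{"dp":[1,100,3],"roll":0.366,"gripper":0},{"dp":[1,110,3],"roll":0.366,"gripper":0},{"dp":[1,110,3],"roll":0.366,"gripper":0},{"dp":[1,110,3],"roll":0.366,"gripper":0}]'
python3 - <<'E'
from ov import *
from go import plan
plan(482,-66.5,25,-1.571)
p=cap('wrist','w6.png')
for q in models.spot_point(p,'tape_roll')[:2]: print(np.round(q['centre']),q['confidence'],onz(p,q['centre'],0).round(1))
plan(482,-66.5,25,-1.571)
E
```

```text
time_s: 11.68
eef_pos: [482.1, -67.5, 41.7]
ee_rot: [0.002, -0.002, 0.707, -0.707]
force: [-0.0, -0.2, 0.6]
grip_width: 1.003
t=11.7 pos [482.1 -67.5  41.7] F [-0.  -0.2  0.6] grip 1.003 jaw -1.565 tooly [-0.  0. -1.]
  dp [ 0.1 16.7 -1. ]
  roll 0.006 (alt -3.135) q6 1.18
[278. 262.] 0.81 [481.1 -67.    0. ]
t=11.8 pos [482.5 -68.   42.4] F [-0.  -0.1  0.5] grip 1.000 jaw -1.566 tooly [ 0.002 -0.001 -1.   ]
  dp [ 0.6 17.4 -1.5]
  roll 0.005 (alt -3.136) q6 1.18
```

View pics/w6.png

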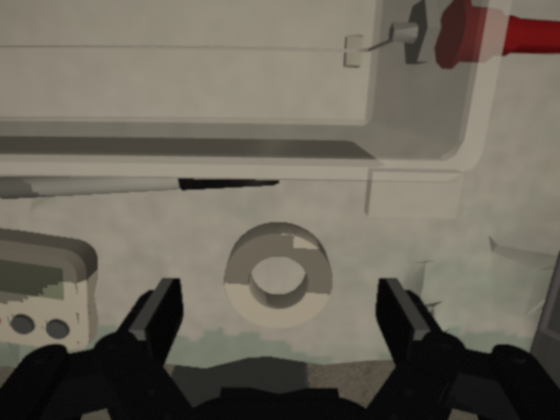

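Centred on the tape. Lower 17 mm and close.

```bash
python3 -m crank '[{"dp":[0,10,-1],"roll":0,"gripper":0},{"dp":[0,16,-1],"roll":0,"gripper":0},{"dp":[0,16,-1],"roll":0,"gripper":0},{"dp":[0,16,-1],"roll":0,"gripper":255},{"dp":[0,16,-1],"roll":0,"gripper":255},{"dp":[0,16,-1],"roll":0,"gripper":255},{"dp":[0,16,-1],"roll":0,"gripper":255},{"dp":[0,16,-1],"roll":0,"gripper":255},{"dp":[0,16,-1],"roll":0,"gripper":255},{"dp":[0,16,-1],"roll":0,"gripper":255}]' 40
python3 go.py 476.5 289.5 70 -1.571
```

```text
time_s: 12.62
eef_pos: [482.1, -67.2, 26.1]
ee_rot: [-0.002, 0.001, -0.707, 0.707]
force: [-2.3, -0.2, 5.8]
grip_width: 0.59
t=12.6 pos [482.1 -67.2  26.1] F [-2.3 -0.2  5.8] grip 0.590 jaw -1.567 tooly [ 0.001 -0.    -1.   ]
  dp [   4.2  -44.  -356.7]
  roll 0.004 (alt -3.138) q6 1.19
```

```bash
python3 -m crank '[{"dp":[0,-20,0],"roll":0,"gripper":255},{"dp":[0,-55,0],"roll":0,"gripper":255},{"dp":[0,-90,0],"roll":-0.12,"gripper":255},{"dp":[0,-130,0],"roll":-0.24,"gripper":255},{"dp":[2,-130,-40],"roll":-0.36,"gripper":255},{"dp":[4,-130,-80],"roll":-0.48,"gripper":255},{"dp":[5,-130,-120],"roll":-0.6,"gripper":255},{"dp":[5,-130,-160],"roll":-0.72,"gripper":255},{"dp":[5,-130,-200],"roll":-0.84,"gripper":255},{"dp":[5,-130,-240],"roll":-0.96,"gripper":255}]'
python3 go.py 476.5 289.5 110 0
```

```text
time_s: 13.45
eef_pos: [475.6, 174.9, 155.8]
ee_rot: [-0.33, 0.329, -0.626, 0.626]
force: [1.0, -0.3, -0.2]
grip_width: 0.588
t=13.4 pos [475.6 174.9 155.8] F [ 1.  -0.3 -0.2] grip 0.588 jaw -0.601 tooly [ 0.001  0.    -1.   ]
  dp [-95.1  45.8 -64.1]
  roll -0.601 (alt 2.540) q6 0.72
```

```bash
python3 -m crank '[{"dp":[-30,0,-20],"roll":-0.12,"gripper":255},{"dp":[-60,0,-40],"roll":-0.24,"gripper":255},{"dp":[-90,0,-60],"roll":-0.36,"gripper":255},{"dp":[-95,0,-64],"roll":-0.48,"gripper":255},{"dp":[-95,15,-64],"roll":-0.6,"gripper":255},{"dp":[-95,30,-64],"roll":-0.6,"gripper":255},{"dp":[-95,46,-64],"roll":-0.6,"gripper":255},{"dp":[-95,46,-64],"roll":-0.6,"gripper":255},{"dp":[-95,46,-64],"roll":-0.6,"gripper":255}]'
python3 - <<'E'
from ov import *
from go import plan
plan(476.5,289.5,64,0)
p=cap('wrist');img=p['color'][:,:,::-1].copy()
kit(p,img,np.array([476.5,293.]),0,'p',1,np.zeros(2));cv2.imwrite('pics/w7.png',img)
E
```

```text
time_s: 14.2
eef_pos: [477.4, 287.4, 109.4]
ee_rot: [0.498, -0.499, 0.502, -0.502]
force: [-0.2, 0.0, 0.1]
grip_width: 0.594
t=14.2 pos [477.4 287.4 109.4] F [-0.2  0.   0.1] grip 0.594 jaw -0.007 tooly [-0.001 -0.    -1.   ]
  dp [-2.1 45.4 -0.9]
  roll -0.007 (alt 3.134) q6 0.34
```

View pics/w7.png

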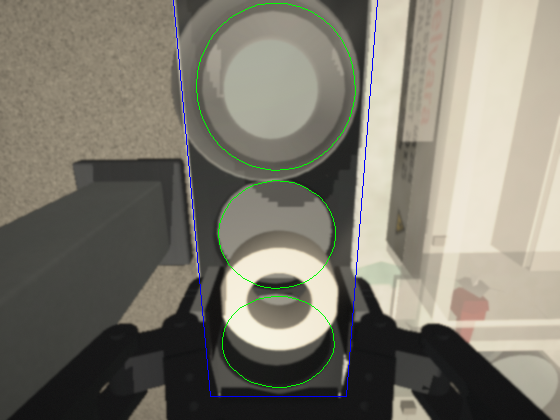

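```bash
python3 -m crank '[{"dp":[-2,15,-1],"roll":0,"gripper":255},{"dp":[-2,30,-1],"roll":0,"gripper":255},{"dp":[-2,40,-1],"roll":0,"gripper":255},{"dp":[-2,44,-1],"roll":0,"gripper":255},{"dp":[-2,46,-1],"roll":0,"gripper":255},{"dp":[-2,47,-1],"roll":0,"gripper":255},{"dp":[-2,47,-1],"roll":0,"gripper":255},{"dp":[-2,47,-1],"roll":0,"gripper":255}]'
python3 go.py 476.5 289.5 62 0
```

```text
time_s: 14.92
eef_pos: [477.0, 289.6, 63.1]
ee_rot: [-0.499, 0.498, -0.502, 0.502]
force: [-0.4, -0.2, 0.1]
grip_width: 0.588
t=14.9 pos [477.  289.6  63.1] F [-0.4 -0.2  0.1] grip 0.588 jaw -0.007 tooly [ 0.001  0.    -1.   ]
  dp [ 0.1  1.1 -0.5]
  roll -0.007 (alt 3.135) q6 0.34
```

```bash
python3 -m crank '[{"dp":[0,1,0],"roll":0,"gripper":255},{"dp":[0,1,0],"roll":0,"gripper":50},{"dp":[0,1,0],"roll":0,"gripper":50},{"dp":[0,1,0],"roll":0,"gripper":50},{"dp":[0,1,0],"roll":0,"gripper":50},{"dp":[0,-20,0],"roll":0,"gripper":50},{"dp":[0,-60,0],"roll":0,"gripper":50},{"dp":[0,-100,0],"roll":0,"gripper":50},{"dp":[0,-140,0],"roll":0,"gripper":0},{"dp":[0,-150,0],"roll":0,"gripper":0}]'
python3 - <<'E'
from ov import *
from go import plan
plan(691,-177,215,0)
cap('wrist','w8.png')
E
```

```text
time_s: 15.75
eef_pos: [478.3, 290.1, 219.0]
ee_rot: [-0.501, 0.495, -0.5, 0.503]
force: [0.2, -0.5, 0.3]
grip_width: 1.001
t=15.8 pos [478.3 290.1 219. ] F [ 0.2 -0.5  0.3] grip 1.001 jaw -0.007 tooly [ 0.009  0.003 -1.   ]
  dp [465.7   4.4 215.9]
  roll -0.007 (alt 3.135) q6 0.34
```

View pics/w8.png

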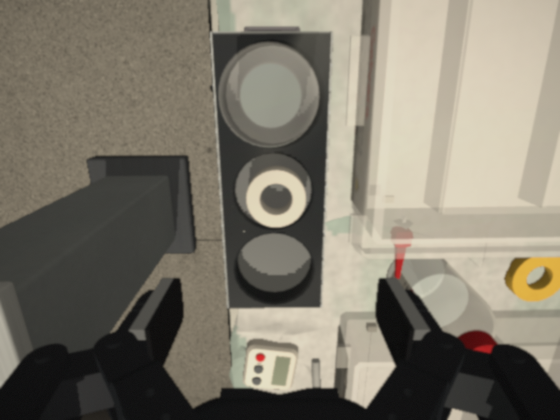

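```bash
python3 - <<'E'
from ov import *
p=cap('wrist')
print(onz(p,(276,197),55),onz(p,(273,190.5),42),proj(p,[[476.5,289.5,36],[476.5,289.5,42],[476.5,289.5,55]]))
q=models.spot_point(p,'tape_roll');print(q[0]['centre'],onz(p,q[0]['centre'],36))
E
python3 -m crank '[{"dp":[38,0,16],"roll":0,"gripper":0},{"dp":[76,0,32],"roll":0,"gripper":0},{"dp":[114,0,48],"roll":0,"gripper":0},{"dp":[152,0,64],"roll":0,"gripper":0},{"dp":[190,0,80],"roll":0,"gripper":0},{"dp":[228,0,96],"roll":0,"gripper":0},{"dp":[266,0,114],"roll":0,"gripper":0},{"dp":[304,0,132],"roll":0,"gripper":0},{"dp":[342,0,150],"roll":0,"gripper":0},{"dp":[380,0,170],"roll":0,"gripper":0}]'
python3 - <<'E'
from ov import *
from go import plan
plan(691,-177,215,0)
p=cap('wrist')
for n in ('short_bottle',):
    for q in models.spot_point(p,n)[:2]: print(n,np.round(q['centre']),q['confidence'],onz(p,q['centre'],0).round(1))
    for q in models.spot_in(p,n)[:2]: print(n,np.round(q['extent']),q['confidence'])
E
```

```text
[477.22873677 289.58090914  55.        ] [474.55189405 291.88310431  42.        ] [[275.19253225 191.25109715]
 [275.18341599 193.02330719]
 [275.16248238 197.09669027]]
[275.0, 189.6] [476.33846594 291.07654511  36.        ]
time_s: 16.73
eef_pos: [642.7, -91.6, 210.0]
ee_rot: [0.498, -0.499, 0.503, -0.501]
force: [1.0, 1.5, 0.8]
grip_width: 1.002
t=16.7 pos [642.7 -91.6 210. ] F [1.  1.5 0.8] grip 1.002 jaw -0.007 tooly [-0.004  0.001 -1.   ]
  dp [85.1 -5.3 48.9]
  roll -0.007 (alt 3.134) q6 -0.31
short_bottle [325. 262.] 0.66 [ 691.8 -180.7    0. ]
short_bottle [335. 287.  69.  96.] 0.72
```

```bash
python3 -m crank '[{"dp":[30,0,20],"roll":0,"gripper":0},{"dp":[60,0,40],"roll":0,"gripper":0},{"dp":[86,0,49],"roll":0,"gripper":0},{"dp":[86,20,49],"roll":0,"gripper":0},{"dp":[86,40,49],"roll":0,"gripper":0},{"dp":[86,60,49],"roll":0,"gripper":0},{"dp":[86,70,49],"roll":0,"gripper":0},{"dp":[86,70,49],"roll":0,"gripper":0},{"dp":[86,70,49],"roll":0,"gripper":0}]'
python3 - <<'E'
from ov import *
from go import plan
p=cap('wrist','w9.png')
plan(691,-178,60,0)
for n in ('short_bottle',):
    for q in models.spot_point(p,n)[:2]: print(n,np.round(q['centre']),q['confidence'],onz(p,q['centre'],0).round(1))
    for q in models.spot_in(p,n)[:2]: print(n,np.round(q['extent']),q['confidence'])
E
```

```text
time_s: 17.63
eef_pos: [691.2, -175.1, 142.3]
ee_rot: [0.498, -0.499, 0.502, -0.501]
force: [-0.4, 0.7, -0.2]
grip_width: 0.999
t=17.7 pos [ 691.6 -175.4  143.4] F [ 0.6 -0.3  0.4] grip 1.001 jaw -0.006 tooly [ 0.001 -0.    -1.   ]
  dp [ 2.5 83.4 -0.7]
  roll -0.006 (alt 3.135) q6 -0.41
short_bottle [280. 201.] 0.6 [ 692.5 -173.4    0. ]
short_bottle [284. 233.  99. 126.] 0.63
```

View pics/w9.png

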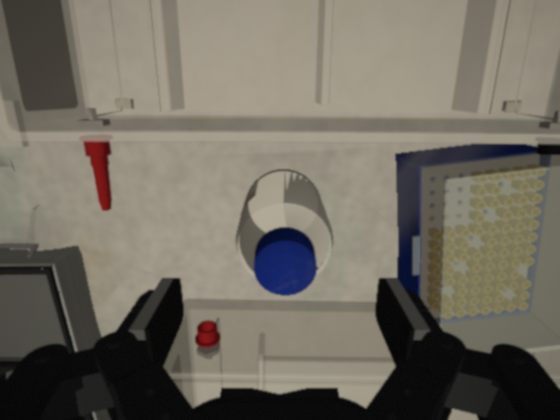

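Run:
```python
from ov import *
p=cap('wrist')
for u,z in(((285,262),105),((398,160),0),((398,160),60),((412,310),0),((412,310),60)):print(u,z,onz(p,u,z).round(1))
```

```text
(285, 262) 105 [ 695.1 -175.3  105. ]
(398, 160) 0 [ 785.9 -141.6    0. ]
(398, 160) 60 [ 764.7 -130.3   60. ]
(412, 310) 0 [ 814.  -280.6    0. ]
(412, 310) 60 [ 786.4 -237.8   60. ]
```

```bash
python3 -m crank '[{"dp":[0,20,2],"roll":0,"gripper":0},{"dp":[0,45,2],"roll":0,"gripper":0},{"dp":[0,65,2],"roll":0,"gripper":0},{"dp":[0,78,2],"roll":0,"gripper":0},{"dp":[0,82,2],"roll":0,"gripper":0},{"dp":[0,82,2],"roll":0,"gripper":0},{"dp":[0,82,2],"roll":0,"gripper":0}]' 60; python3 go.py 694 -175 60 0
python3 -m crank '[{"dp":[0,0,0],"roll":0,"gripper":255},{"dp":[0,0,0],"roll":0,"gripper":255},{"dp":[0,0,0],"roll":0,"gripper":255},{"dp":[0,0,0],"roll":0,"gripper":255},{"dp":[0,0,0],"roll":0,"gripper":255},{"dp":[0,0,0],"roll":0,"gripper":255},{"dp":[0,0,0],"roll":0,"gripper":255},{"dp":[0,0,0],"roll":0,"gripper":255}]' 60
python3 go.py 476.5 210.5 82 0
```

```text
time_s: 18.42
eef_pos: [693.9, -176.2, 61.9]
ee_rot: [-0.499, 0.498, -0.501, 0.502]
force: [-0.1, -0.2, -0.1]
grip_width: 1.001
t=18.4 pos [ 693.9 -176.2   61.9] F [-0.1 -0.2 -0.1] grip 1.001 jaw -0.007 tooly [ 0.002 -0.001 -1.   ]
  dp [-1.2  1.9  0.1]
  roll -0.007 (alt 3.135) q6 -0.40
time_s: 19.08
eef_pos: [694.0, -176.2, 62.2]
ee_rot: [-0.499, 0.498, -0.501, 0.503]
force: [0.5, -0.4, 6.2]
grip_width: 0.672
t=19.1 pos [ 694.  -176.2   62.2] F [ 0.5 -0.4  6.2] grip 0.672 jaw -0.007 tooly [ 0.003 -0.001 -1.   ]
  dp [-385.2  -20.9 -220.2]
  roll -0.007 (alt 3.135) q6 -0.40
```

```bash
python3 -m crank '[{"dp":[0,-10,0],"roll":0,"gripper":255},{"dp":[0,-30,0],"roll":0,"gripper":255},{"dp":[0,-60,0],"roll":0,"gripper":255},{"dp":[0,-95,0],"roll":0,"gripper":255},{"dp":[0,-130,0],"roll":0,"gripper":255},{"dp":[-15,-150,-10],"roll":0,"gripper":255},{"dp":[-45,-155,-30],"roll":0,"gripper":255},{"dp":[-78,-155,-52],"roll":0,"gripper":255},{"dp":[-111,-155,-72],"roll":0,"gripper":255},{"dp":[-144,-155,-90],"roll":0,"gripper":255}]'
python3 -m crank '[{"dp":[-33,0,-19],"roll":0,"gripper":255},{"dp":[-68,0,-38],"roll":0,"gripper":255},{"dp":[-103,0,-57],"roll":0,"gripper":255},{"dp":[-138,0,-76],"roll":0,"gripper":255},{"dp":[-173,0,-95],"roll":0,"gripper":255},{"dp":[-205,0,-112],"roll":0,"gripper":255},{"dp":[-228,0,-124],"roll":0,"gripper":255},{"dp":[-236,0,-128],"roll":0,"gripper":255},{"dp":[-236,0,-128],"roll":0,"gripper":255}]'
python3 go.py 476.5 210.5 82 0
```

```text
time_s: 19.92
eef_pos: [602.5, -29.9, 215.9]
ee_rot: [0.498, -0.498, 0.502, -0.502]
force: [1.2, 1.7, -1.0]
grip_width: 0.67
time_s: 20.67
eef_pos: [477.0, 207.0, 215.9]
ee_rot: [0.499, -0.499, 0.501, -0.501]
force: [0.1, -0.7, -1.4]
grip_width: 0.665
t=20.7 pos [477.  207.  215.9] F [ 0.1 -0.7 -1.4] grip 0.665 jaw -0.004 tooly [ 0.  0. -1.]
  dp [ -3.4 133.9  -0.5]
  roll -0.004 (alt 3.137) q6 0.19
```

```bash
python3 -m crank '[{"dp":[-3.5,25,-0.5],"roll":0,"gripper":255},{"dp":[-3.5,55,-0.5],"roll":0,"gripper":255},{"dp":[-3.5,80,-0.5],"roll":0,"gripper":255},{"dp":[-3.5,92,-0.5],"roll":0,"gripper":255},{"dp":[-3.5,92,-0.5],"roll":0,"gripper":255},{"dp":[-3.5,92,-0.5],"roll":0,"gripper":255}]'
python3 - <<'E'
from go import *
plan(476.5,210.5,82,0)
p=cap('wrist','w10.png')
q=models.spot_point(p,'short_bottle');print([(x['centre'],x['confidence'],onz(p,x['centre'],ctrl.sense()['eef_pos'][2]-62)) for x in q[:2]])
E
python3 -m crank '[{"dp":[0,12,0],"roll":0,"gripper":255},{"dp":[0,25,0],"roll":0,"gripper":255},{"dp":[0,35,0],"roll":0,"gripper":255},{"dp":[0,37,0],"roll":0,"gripper":255},{"dp":[0,37,0],"roll":0,"gripper":255},{"dp":[0,37,0],"roll":0,"gripper":255}]'
python3 go.py 476.5 210.5 82 0
```

```text
time_s: 21.17
eef_pos: [478.1, 208.1, 123.6]
ee_rot: [0.498, -0.498, 0.502, -0.502]
force: [-0.9, 0.6, -0.5]
grip_width: 0.672
t=21.2 pos [478.1 208.1 123.6] F [-0.9  0.6 -0.5] grip 0.672 jaw -0.008 tooly [-0. -0. -1.]
  dp [-2.4 41.6 -1.6]
  roll -0.008 (alt 3.133) q6 0.19
[([276.4, 241.7], 0.97, array([476.7510558 , 210.41207815,  62.73334478]))]
time_s: 21.77
eef_pos: [477.9, 209.1, 87.2]
ee_rot: [-0.499, 0.498, -0.502, 0.502]
force: [0.9, 0.7, -2.1]
grip_width: 0.669
t=21.8 pos [477.9 209.1  87.2] F [ 0.9  0.7 -2.1] grip 0.669 jaw -0.007 tooly [ 0.001  0.    -1.   ]
  dp [-1.4  5.2 -1.4]
  roll -0.007 (alt 3.135) q6 0.19
```

View pics/w10.png

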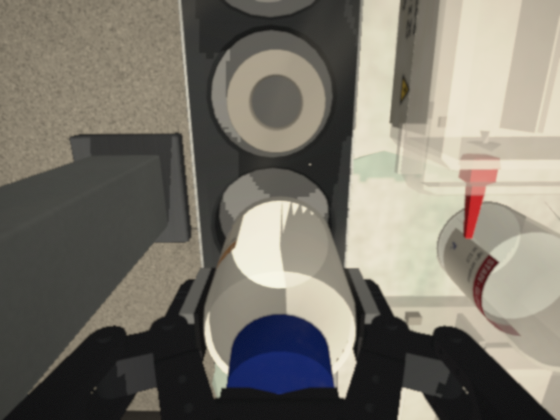

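```bash
python3 -m crank '[{"dp":[-1,3,-1],"roll":0,"gripper":255},{"dp":[-1,5,-1],"roll":0,"gripper":255},{"dp":[-1,6,-1],"roll":0,"gripper":255},{"dp":[-1,6,-1],"roll":0,"gripper":255},{"dp":[-1,6,-1],"roll":0,"gripper":255}]'; python3 go.py 476.5 210.5 82 0
python3 -m crank '[{"dp":[0,0,0],"roll":0,"gripper":0},{"dp":[0,0,0],"roll":0,"gripper":0},{"dp":[0,0,0],"roll":0,"gripper":0},{"dp":[0,0,0],"roll":0,"gripper":0},{"dp":[0,0,0],"roll":0,"gripper":0},{"dp":[0,-15,0],"roll":0,"gripper":0},{"dp":[0,-45,0],"roll":0,"gripper":0},{"dp":[0,-80,0],"roll":0,"gripper":0},{"dp":[0,-115,0],"roll":0,"gripper":0},{"dp":[0,-125,0],"roll":0,"gripper":0}]'
python3 go.py 468 60 110 0
```

```text
time_s: 22.18
eef_pos: [476.7, 210.4, 82.1]
ee_rot: [-0.499, 0.498, -0.501, 0.502]
force: [-5.3, -0.1, 14.0]
grip_width: 0.671
t=22.2 pos [476.7 210.4  82.1] F [-5.3 -0.1 14. ] grip 0.671 jaw -0.007 tooly [ 0.001  0.    -1.   ]
  dp [-0.1  0.1 -0.2]
  roll -0.007 (alt 3.135) q6 0.20
time_s: 23.02
eef_pos: [478.0, 210.5, 210.5]
ee_rot: [-0.501, 0.496, -0.5, 0.503]
force: [0.6, -0.4, 1.2]
grip_width: 0.995
t=23.0 pos [478.  210.5 210.5] F [ 0.6 -0.4  1.2] grip 0.995 jaw -0.007 tooly [ 0.008  0.002 -1.   ]
  dp [150.7 100.2  -9.7]
  roll -0.007 (alt 3.135) q6 0.20
```

```bash
python3 -m crank '[{"dp":[20,0,-2],"roll":0.12,"gripper":0},{"dp":[50,0,-4],"roll":0.24,"gripper":0},{"dp":[85,0,-6],"roll":0.36,"gripper":0},{"dp":[120,0,-8],"roll":0.48,"gripper":0},{"dp":[148,0,-9],"roll":0.6,"gripper":0},{"dp":[148,0,-9],"roll":0.72,"gripper":0},{"dp":[148,0,-9],"roll":0.84,"gripper":0},{"dp":[148,0,-9],"roll":0.96,"gripper":0},{"dp":[148,0,-9],"roll":1.08,"gripper":0},{"dp":[148,0,-9],"roll":1.2,"gripper":0}]'
python3 -m crank '[{"dp":[0,10,0],"roll":0.12,"gripper":0},{"dp":[0,30,0],"roll":0.24,"gripper":0},{"dp":[0,45,0],"roll":0.36,"gripper":0},{"dp":[0,60,0],"roll":0.38,"gripper":0},{"dp":[0,70,0],"roll":0.38,"gripper":0},{"dp":[0,70,0],"roll":0.38,"gripper":0},{"dp":[0,70,0],"roll":0.38,"gripper":0}]'
python3 - <<'E'
from go import *
p=cap('wrist','w11.png');plan(468,62,28,-1.671)
for q in models.spot_point(p,'timer')[:2]: print(np.round(q['centre']),q['confidence'],onz(p,q['centre'],0).round(1))
img=p['color'];hsv=cv2.cvtColor(img,cv2.COLOR_RGB2HSV)
x,y,w,h=[int(v) for v in models.spot_in(p,'timer')[0]['extent']];print(x,y,w,h)
E
```

```text
time_s: 23.85
eef_pos: [466.3, 62.1, 205.0]
ee_rot: [0.126, -0.126, 0.696, -0.696]
force: [0.4, 0.6, 1.3]
grip_width: 0.999
time_s: 24.43
eef_pos: [466.3, 62.2, 135.2]
ee_rot: [-0.006, 0.005, 0.707, -0.707]
force: [0.0, 0.2, 0.3]
grip_width: 1.002
t=24.5 pos [466.6  62.2 135.8] F [ 0.6  0.2 -1.1] grip 1.000 jaw -1.587 tooly [ 0. -0. -1.]
  dp [-1.400e+00  1.078e+02  1.000e-01]
  roll 0.084 (alt -3.057) q6 1.47
[276. 207.] 0.76 [465.   64.7   0. ]
279 207 95 84
```

View pics/w11.png

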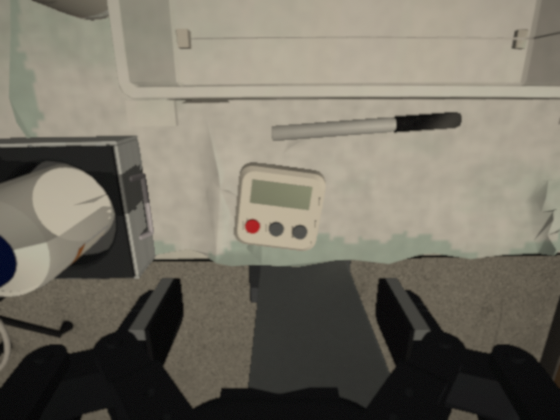

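```bash
python3 -m crank '[{"dp":[0,30,0],"roll":0.1,"gripper":0},{"dp":[0,60,0],"roll":0.1,"gripper":0},{"dp":[0,85,0],"roll":0.1,"gripper":0},{"dp":[0,102,0],"roll":0.1,"gripper":0},{"dp":[0,111,0],"roll":0.1,"gripper":0},{"dp":[0,111,0],"roll":0.1,"gripper":0},{"dp":[0,111,0],"roll":0.1,"gripper":0}]' 40
python3 -m crank '[{"dp":[0,0,0],"roll":0,"gripper":255},{"dp":[0,0,0],"roll":0,"gripper":255},{"dp":[0,0,0],"roll":0,"gripper":255},{"dp":[0,0,0],"roll":0,"gripper":255},{"dp":[0,0,0],"roll":0,"gripper":255},{"dp":[0,0,0],"roll":0,"gripper":255},{"dp":[0,0,0],"roll":0,"gripper":255}]' 40
python3 go.py 477 -256 110 -1.558
```

```text
time_s: 25.17
eef_pos: [466.9, 62.1, 25.2]
ee_rot: [0.041, -0.041, -0.706, 0.706]
force: [0.0, 0.2, -0.8]
grip_width: 1.0
time_s: 25.75
eef_pos: [467.2, 62.2, 26.2]
ee_rot: [-0.04, 0.042, 0.706, -0.706]
force: [-2.8, 0.7, 12.3]
grip_width: 0.719
t=25.8 pos [467.2  62.2  26.2] F [-2.8  0.7 12.3] grip 0.719 jaw -1.687 tooly [ 0.003 -0.    -1.   ]
  dp [-46.9 -83.7 314.9]
  roll -0.129 (alt 3.012) q6 1.57
```

```bash
python3 -m crank '[{"dp":[0,-10,0],"roll":0,"gripper":255},{"dp":[0,-40,0],"roll":0,"gripper":255},{"dp":[0,-75,0],"roll":-0.13,"gripper":255},{"dp":[0,-100,0],"roll":-0.13,"gripper":255},{"dp":[-4,-100,35],"roll":-0.13,"gripper":255},{"dp":[-10,-100,75],"roll":-0.13,"gripper":255},{"dp":[-17,-100,115],"roll":-0.13,"gripper":255},{"dp":[-24,-100,155],"roll":-0.13,"gripper":255},{"dp":[-30,-100,195],"roll":-0.13,"gripper":255},{"dp":[-36,-100,235],"roll":-0.13,"gripper":255}]'
python3 go.py 477 -256 110 -1.558
```

```text
time_s: 26.58
eef_pos: [474.7, -177.5, 125.6]
ee_rot: [-0.005, 0.004, -0.707, 0.707]
force: [0.6, -0.2, 0.2]
grip_width: 0.715
t=26.6 pos [ 474.7 -177.5  125.6] F [ 0.6 -0.2  0.2] grip 0.715 jaw -1.557 tooly [ 0.001 -0.001 -1.   ]
  dp [-1.2 15.7 78.5]
  roll 0.001 (alt -3.141) q6 0.97
```

```bash
python3 -m crank '[{"dp":[0,0,35],"roll":0,"gripper":255},{"dp":[-1,0,65],"roll":0,"gripper":255},{"dp":[-1,0,78],"roll":0,"gripper":255},{"dp":[-1,0,78],"roll":0,"gripper":255},{"dp":[-1,0,78],"roll":0,"gripper":255}]'
python3 - <<'E'
from ov import *
from go import plan
p=cap('wrist');plan(477,-256,64,-1.558);img=p['color'][:,:,::-1].copy()
kit(p,img,np.array([477.,-301.]),0.013,'r',1,np.zeros(2));cv2.imwrite('pics/w12.png',img)
E
```

```text
time_s: 27.0
eef_pos: [476.9, -253.0, 124.8]
ee_rot: [0.005, -0.005, 0.707, -0.707]
force: [-0.3, 1.6, 1.0]
grip_width: 0.72
t=27.1 pos [ 477.  -252.2  124.7] F [1.  1.3 0.3] grip 0.719 jaw -1.556 tooly [-0.  0. -1.]
  dp [ 0.  60.7  3.8]
  roll 0.002 (alt -3.140) q6 0.85
```

View pics/w12.png

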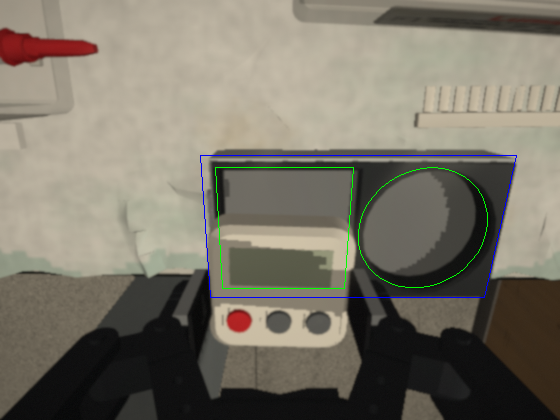

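```bash
python3 -m crank '[{"dp":[0,15,4.5],"roll":0,"gripper":255},{"dp":[0,35,4.5],"roll":0,"gripper":255},{"dp":[0,50,4.5],"roll":0,"gripper":255},{"dp":[0,58,4.5],"roll":0,"gripper":255},{"dp":[0,60,4.5],"roll":0,"gripper":255},{"dp":[0,60,4.5],"roll":0,"gripper":255},{"dp":[0,60,4.5],"roll":0,"gripper":255}]'
python3 go.py 477 -257 62 -1.558
```

```text
time_s: 27.63
eef_pos: [477.6, -257.7, 65.4]
ee_rot: [-0.005, 0.005, -0.707, 0.707]
force: [0.6, -0.1, 0.2]
grip_width: 0.714
t=27.6 pos [ 477.6 -257.7   65.4] F [ 0.6 -0.1  0.2] grip 0.714 jaw -1.556 tooly [ 0.001 -0.001 -1.   ]
  dp [ 0.5  3.4 -0.7]
  roll 0.002 (alt -3.140) q6 0.85
```

```bash
python3 -m crank '[{"dp":[0,2,0],"roll":0,"gripper":255},{"dp":[0,3,0],"roll":0,"gripper":255},{"dp":[0,3,0],"roll":0,"gripper":255},{"dp":[0,3,0],"roll":0,"gripper":0},{"dp":[0,3,0],"roll":0,"gripper":0},{"dp":[0,3,0],"roll":0,"gripper":0},{"dp":[0,3,0],"roll":0,"gripper":0},{"dp":[0,-20,0],"roll":0,"gripper":0},{"dp":[0,-60,0],"roll":0,"gripper":0},{"dp":[0,-95,0],"roll":0,"gripper":0}]'
python3 - <<'E'
from go import *
p=cap('wrist','w13.png');plan(635,184,230,0)
for q in models.spot_point(p,'timer')[:2]: print(np.round(q['centre']),q['confidence'],onz(p,q['centre'],36).round(1))
a=cap('scene');b=cap('top')
for n in('tall_bottle','timer'):
  for p in(a,b):
    for q in models.spot_point(p,n)[:1]: print(n,np.round(q['centre']),q['confidence'],onz(p,q['centre'],0).round(1))
E
```

```text
time_s: 28.47
eef_pos: [476.8, -257.7, 160.7]
ee_rot: [0.005, -0.005, 0.707, -0.707]
force: [-0.3, -0.3, 1.1]
grip_width: 0.997
t=28.5 pos [ 479.1 -259.5  167.9] F [ 1.5 -1.3  7.6] grip 0.998 jaw -1.557 tooly [ 0.008 -0.007 -1.   ]
  dp [-162.6  -63.9 -440.8]
  roll -1.557 (alt 1.585) q6 0.85
[280. 212.] 0.86 [ 475.  -257.7   36. ]
tall_bottle [208. 256.] 0.96 [636.7 188.    0. ]
tall_bottle [190. 193.] 0.95 [635.  177.1   0. ]
timer [375. 159.] 0.93 [ 495.2 -311.4    0. ]
timer [388. 262.] 0.48 [ 476.2 -265.     0. ]
```

```bash
python3 -m crank '[{"dp":[-10,-30,-30],"roll":-0.12,"gripper":0},{"dp":[-22,-60,-60],"roll":-0.24,"gripper":0},{"dp":[-35,-70,-95],"roll":-0.36,"gripper":0},{"dp":[-48,-70,-130],"roll":-0.48,"gripper":0},{"dp":[-61,-70,-165],"roll":-0.6,"gripper":0},{"dp":[-74,-70,-200],"roll":-0.72,"gripper":0},{"dp":[-87,-70,-235],"roll":-0.84,"gripper":0},{"dp":[-100,-70,-270],"roll":-0.96,"gripper":0},{"dp":[-113,-70,-305],"roll":-1.08,"gripper":0},{"dp":[-126,-70,-340],"roll":-1.2,"gripper":0}]'
python3 go.py 635.5 175 235 0
```

```text
time_s: 29.7
eef_pos: [598.5, 85.7, 228.4]
ee_rot: [0.404, -0.406, 0.58, -0.579]
force: [-0.3, -0.6, 0.4]
grip_width: 0.995
t=29.7 pos [598.5  85.7 228.4] F [-0.3 -0.6  0.4] grip 0.995 jaw -0.351 tooly [-0.002  0.    -1.   ]
  dp [-96.6  -6.7   4. ]
  roll -0.351 (alt 2.791) q6 0.30
```

```bash
python3 -m crank '[{"dp":[-30,-6,1],"roll":-0.12,"gripper":0},{"dp":[-60,-6,3],"roll":-0.24,"gripper":0},{"dp":[-90,-6,4],"roll":-0.35,"gripper":0},{"dp":[-97,-6,4],"roll":-0.35,"gripper":0},{"dp":[-97,-6,4],"roll":-0.35,"gripper":0},{"dp":[-97,-6,4],"roll":-0.35,"gripper":0}]'
python3 - <<'E'
from go import *
p=cap('wrist','w14.png');plan(635.5,184,180,0)
for q in models.spot_point(p,'tall_bottle')[:2]: print(np.round(q['centre']),q['confidence'],onz(p,q['centre'],0).round(1))
for q in models.spot_in(p,'tall_bottle')[:2]: print(np.round(q['extent']),q['confidence'])
h=cv2.cvtColor(p['color'],cv2.COLOR_RGB2HSV);m=(((h[...,0]<8)|(h[...,0]>172))&(h[...,1]>130)).astype(np.uint8)
n,l,s,c=cv2.connectedComponentsWithStats(m)
for i in range(1,n):
    if s[i,4]>300: print('red',s[i],c[i].round(1),onz(p,c[i],133).round(1))
E
```

```text
time_s: 30.2
eef_pos: [635.8, 172.9, 234.4]
ee_rot: [0.497, -0.499, 0.502, -0.502]
force: [0.9, -1.0, -0.2]
grip_width: 1.001
t=30.2 pos [635.8 172.3 234.8] F [-0.1  0.   0. ] grip 0.997 jaw -0.009 tooly [-0.001 -0.    -1.   ]
  dp [-11.7  54.8  -0.3]
  roll -0.009 (alt 3.133) q6 0.10
[275. 166.] 0.64 [631.4 184.1   0. ]
[279. 185.  83. 102.] 0.83
[88. 56. 76. 69.] 0.6
red [ 250  182   53   56 2308] [276. 210.] [633.7 180.9 133. ]
```

```bash
python3 -m crank '[{"dp":[-9.5,10,-2.5],"roll":0,"gripper":0},{"dp":[-9.5,30,-2.5],"roll":0,"gripper":0},{"dp":[-9.5,50,-2.5],"roll":0,"gripper":0},{"dp":[-9.5,55,-2.5],"roll":0,"gripper":0},{"dp":[-9.5,55,-2.5],"roll":0,"gripper":0},{"dp":[-9.5,55,-2.5],"roll":0,"gripper":0}]'
python3 - <<'E'
from go import *
p=cap('wrist','w15.png');plan(633,182,91,0)
for q in models.spot_point(p,'tall_bottle')[:2]: print(np.round(q['centre']),q['confidence'],onz(p,q['centre'],0).round(1))
h=cv2.cvtColor(p['color'],cv2.COLOR_RGB2HSV);m=(((h[...,0]<8)|(h[...,0]>172))&(h[...,1]>130)).astype(np.uint8)
n,l,s,c=cv2.connectedComponentsWithStats(m)
for i in range(1,n):
    if s[i,4]>300: print('red',s[i],c[i].round(1),onz(p,c[i],133).round(1))
E
```

```text
time_s: 30.85
eef_pos: [633.7, 182.8, 181.1]
ee_rot: [-0.498, 0.498, -0.502, 0.502]
force: [-0.2, 0.9, 1.0]
grip_width: 1.002
t=30.9 pos [634.  182.8 181.7] F [ 0.1 -0.2  1.1] grip 1.004 jaw -0.007 tooly [ 0.002  0.    -1.   ]
  dp [ 0.9 90.7 -1.1]
  roll -0.007 (alt 3.134) q6 0.11
[277. 188.] 0.58 [632.2 185.1   0. ]
red [210 131  11  44 330] [215.8 150.7] [603.  240.2 133. ]
red [ 246  222   66   70 3687] [278.5 256.8] [633.6 181.8 133. ]
```

```bash
python3 -m crank '[{"dp":[0.5,25,-0.5],"roll":0,"gripper":0},{"dp":[0.5,50,-0.5],"roll":0,"gripper":0},{"dp":[0.5,70,-0.5],"roll":0,"gripper":0},{"dp":[0.5,80,-0.5],"roll":0,"gripper":0},{"dp":[0.5,86,-0.5],"roll":0,"gripper":0},{"dp":[0.5,89,-0.5],"roll":0,"gripper":0},{"dp":[0.5,89,-0.5],"roll":0,"gripper":0},{"dp":[0.5,89,-0.5],"roll":0,"gripper":0}]' 80
python3 -m crank '[{"dp":[0,0,0],"roll":0,"gripper":255},{"dp":[0,0,0],"roll":0,"gripper":255},{"dp":[0,0,0],"roll":0,"gripper":255},{"dp":[0,0,0],"roll":0,"gripper":255},{"dp":[0,0,0],"roll":0,"gripper":255},{"dp":[0,0,0],"roll":0,"gripper":255},{"dp":[0,0,0],"roll":0,"gripper":255}]' 80
python3 go.py 477 -347 112 0
```

```text
time_s: 31.62
eef_pos: [633.7, 182.4, 92.7]
ee_rot: [-0.499, 0.498, -0.501, 0.502]
force: [0.9, -0.0, 0.7]
grip_width: 0.998
time_s: 32.2
eef_pos: [633.7, 182.4, 93.2]
ee_rot: [-0.499, 0.498, -0.501, 0.502]
force: [-1.5, -0.2, 6.2]
grip_width: 0.754
t=32.2 pos [633.7 182.4  93.2] F [-1.5 -0.2  6.2] grip 0.754 jaw -0.007 tooly [ 0.003  0.    -1.   ]
  dp [ 530.5  -19.4 -153. ]
  roll -0.007 (alt 3.135) q6 0.11
```

```bash
python3 -m crank '[{"dp":[0,-10,0],"roll":0,"gripper":255},{"dp":[0,-30,0],"roll":0,"gripper":255},{"dp":[0,-60,0],"roll":0,"gripper":255},{"dp":[0,-90,0],"roll":0,"gripper":255},{"dp":[0,-115,0],"roll":0,"gripper":255},{"dp":[10,-128,-3],"roll":0,"gripper":255},{"dp":[35,-130,-10],"roll":0,"gripper":255},{"dp":[65,-130,-19],"roll":0,"gripper":255},{"dp":[98,-130,-28],"roll":0,"gripper":255},{"dp":[131,-130,-38],"roll":0,"gripper":255}]'
python3 -m crank '[{"dp":[34,0,-10],"roll":0,"gripper":255},{"dp":[69,0,-20],"roll":0,"gripper":255},{"dp":[104,0,-30],"roll":0,"gripper":255},{"dp":[139,0,-40],"roll":0,"gripper":255},{"dp":[174,0,-50],"roll":0,"gripper":255},{"dp":[209,0,-60],"roll":0,"gripper":255},{"dp":[244,0,-70],"roll":0,"gripper":255},{"dp":[279,0,-80],"roll":0,"gripper":255},{"dp":[314,0,-90],"roll":0,"gripper":255},{"dp":[345,0,-100],"roll":0,"gripper":255}]'
python3 go.py 477.5 -347 112 0
```

```text
time_s: 33.03
eef_pos: [592.8, 49.9, 220.8]
ee_rot: [0.498, -0.499, 0.502, -0.501]
force: [-0.3, 0.8, -3.5]
grip_width: 0.758
time_s: 33.87
eef_pos: [489.9, -294.8, 220.9]
ee_rot: [0.498, -0.498, 0.502, -0.501]
force: [0.5, -0.8, -3.8]
grip_width: 0.757
t=33.9 pos [ 489.9 -294.8  220.9] F [ 0.5 -0.8 -3.8] grip 0.757 jaw -0.008 tooly [-0.001  0.001 -1.   ]
  dp [ 52.3 108.9 -11.9]
  roll -0.008 (alt 3.134) q6 -0.74
```

```bash
python3 -m crank '[{"dp":[25,0,-6],"roll":0,"gripper":255},{"dp":[46,0,-12],"roll":0,"gripper":255},{"dp":[52,5,-12],"roll":0,"gripper":255},{"dp":[52,25,-12],"roll":0,"gripper":255},{"dp":[52,45,-12],"roll":0,"gripper":255},{"dp":[52,53,-12],"roll":0,"gripper":255},{"dp":[52,53,-12],"roll":0,"gripper":255},{"dp":[52,53,-12],"roll":0,"gripper":255}]'
python3 - <<'E'
from go import *
p=cap('wrist','w16.png');plan(477.5,-347,113,0)
zb=ctrl.sense()['eef_pos'][2]-93
for q in models.spot_point(p,'tall_bottle')[:2]: print(np.round(q['centre']),q['confidence'],zb,onz(p,q['centre'],zb).round(1))
E
```

```text
time_s: 34.53
eef_pos: [479.4, -344.4, 168.7]
ee_rot: [0.498, -0.498, 0.502, -0.502]
force: [-0.1, -0.2, -3.1]
grip_width: 0.753
t=34.6 pos [ 479.7 -344.7  169.4] F [ 0.9  0.6 -3. ] grip 0.753 jaw -0.007 tooly [ 0.001 -0.001 -1.   ]
  dp [ 2.3 56.4 -2.2]
  roll -0.007 (alt 3.135) q6 -0.81
```

```bash
python3 -m crank '[{"dp":[2,15,-2],"roll":0,"gripper":255},{"dp":[2,30,-2],"roll":0,"gripper":255},{"dp":[2,42,-2],"roll":0,"gripper":255},{"dp":[2,50,-2],"roll":0,"gripper":255},{"dp":[2,52,-2],"roll":0,"gripper":255},{"dp":[2,52,-2],"roll":0,"gripper":255},{"dp":[2,52,-2],"roll":0,"gripper":255}]'
python3 go.py 477.5 -347 113 0
python3 -m crank '[{"dp":[0,2,0],"roll":0,"gripper":255},{"dp":[0,3,0],"roll":0,"gripper":255},{"dp":[0,4,0],"roll":0,"gripper":255},{"dp":[0,4,0],"roll":0,"gripper":255},{"dp":[0,4,0],"roll":0,"gripper":255}]'
python3 go.py 477.5 -347 113 0
```

```text
time_s: 35.22
eef_pos: [477.7, -346.9, 117.4]
ee_rot: [-0.498, 0.498, -0.501, 0.502]
force: [-0.2, 0.0, -2.8]
grip_width: 0.754
t=35.2 pos [ 477.7 -346.9  117.4] F [-0.2  0.  -2.8] grip 0.754 jaw -0.007 tooly [ 0.001 -0.001 -1.   ]
  dp [ 0.1  4.4 -0.2]
  roll -0.007 (alt 3.135) q6 -0.82
time_s: 35.63
eef_pos: [477.5, -346.9, 113.2]
ee_rot: [-0.498, 0.498, -0.501, 0.502]
force: [-1.9, 0.9, 3.7]
grip_width: 0.755
t=35.6 pos [ 477.5 -346.9  113.2] F [-1.9  0.9  3.7] grip 0.755 jaw -0.007 tooly [ 0.001 -0.001 -1.   ]
  dp [ 0.1  0.2 -0. ]
  roll -0.007 (alt 3.135) q6 -0.82
```

Contact with the recess floor; release and withdraw. (Pad tips will clear straight up.)

```bash
python3 -m crank '[{"dp":[0,0,0],"roll":0,"gripper":0},{"dp":[0,0,0],"roll":0,"gripper":0},{"dp":[0,0,0],"roll":0,"gripper":0},{"dp":[0,0,0],"roll":0,"gripper":0},{"dp":[0,0,0],"roll":0,"gripper":0},{"dp":[0,-15,0],"roll":0,"gripper":0},{"dp":[0,-45,0],"roll":0,"gripper":0},{"dp":[0,-80,0],"roll":0,"gripper":0},{"dp":[0,-115,0],"roll":0,"gripper":0},{"dp":[0,-125,0],"roll":0,"gripper":0}]'
python3 -m crank '[{"dp":[-30,-20,-30],"roll":0,"gripper":0},{"dp":[-60,-20,-60],"roll":0,"gripper":0},{"dp":[-90,-20,-90],"roll":0,"gripper":0},{"dp":[-120,-20,-120],"roll":0,"gripper":0},{"dp":[-150,-20,-120],"roll":0,"gripper":0},{"dp":[-170,-20,-120],"roll":0,"gripper":0},{"dp":[-170,-20,-120],"roll":0,"gripper":0},{"dp":[-170,-20,-120],"roll":0,"gripper":0}]'
python3 - <<'E'
from ov import *
from go import plan
plan(0,0,0)
a=cap('scene');b=cap('top')
for n in NAMES[2:]:
  for p in(a,b):
    q=models.spot_point(p,n)[:1]
    z=36 if n in('tape_roll','timer') else 20
    print(n,[(np.round(x['centre']),round(x['confidence'],2),onz(p,x['centre'],z)[:2].round(1)) for x in q])
ai=cv2.resize(a['color'][110:410,150:430],None,fx=2,fy=2,interpolation=cv2.INTER_CUBIC)[:,:,::-1][:,:560]
ai=cv2.resize(ai,(400,428))
t1=cv2.resize(b['color'][225:295,60:210],(400,187))[:,:,::-1];t2=cv2.resize(b['color'][225:295,340:490],(400,187))[:,:,::-1]
cv2.imwrite('pics/f.png',np.vstack([np.hstack([t1,t2]),np.hstack([ai,cv2.resize(a['color'][110:210,330:430],(400,428))[:,:,::-1]])]))
E
```

```text
time_s: 36.47
eef_pos: [478.4, -347.5, 243.1]
ee_rot: [-0.498, 0.498, -0.499, 0.505]
force: [-0.2, -0.7, 1.6]
grip_width: 1.001
time_s: 37.13
eef_pos: [358.6, -175.3, 257.6]
ee_rot: [-0.499, 0.499, -0.501, 0.502]
force: [0.5, 0.3, -0.1]
grip_width: 1.001
t=37.1 pos [ 358.6 -175.3  257.6] F [ 0.5  0.3 -0.1] grip 1.001 jaw -0.006 tooly [ 0.001 -0.001 -1.   ]
  dp [-173.5  257.3 -359.7]
beaker [(array([205., 360.]), 0.83, array([472.4, 369.3]))]
beaker [(array([ 95., 267.]), 0.94, array([469.3, 381.1]))]
tape_roll [(array([231., 322.]), 0.66, array([477.5, 286.4]))]
tape_roll [(array([133., 260.]), 0.74, array([482.2, 293.1]))]
timer [(array([373., 161.]), 0.82, array([ 482.4, -264.5]))]
timer [(array([390., 262.]), 0.65, array([ 474.9, -261.6]))]
short_bottle [(array([258., 298.]), 0.91, array([475.6, 209.4]))]
short_bottle [(array([173., 263.]), 0.62, array([477.8, 209.3]))]
tall_bottle [(array([385., 152.]), 0.8, array([ 480.1, -333.4]))]
tall_bottle [(array([425., 258.]), 0.8, array([ 481.6, -344.6]))]
```

View pics/f.png

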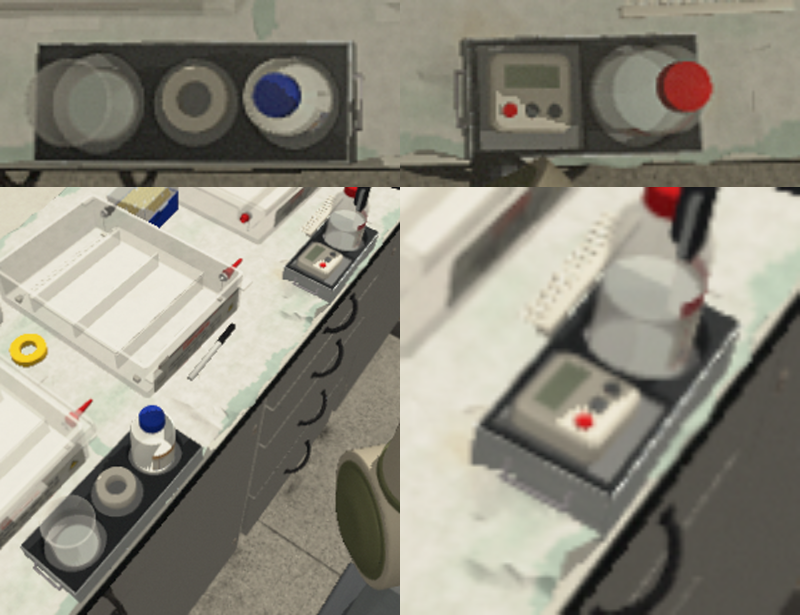

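```bash
python3 -c "
from rig import ctrl
print(ctrl.finish_job())"
```

```text
the job is handed in; nothing more can be done
None
```

Both kits are made up and handed in, about 37 s in on the robot's clock.

- **Pouring kit:** the beaker is in the left recess, the white tape in the middle and the short bottle in the right.
- **Running kit:** the timer is in the square recess and the tall bottle in the round one.

**Last checks:** the final top and scene pictures show all five in their recesses, upright and flat, with the gripper open and clear of everything. The highest force I read on the wrist was about 14 N, when the short bottle touched its recess floor.

**Where the checks disagreed:**
- **Position estimates:** in the final pictures they differ between the two cameras by up to about 13 mm. The worst are the beaker and tall bottle in y, and some estimates are further from the recess centre than the clearance allows.
- **How I settled it:** I went by the pictures, by the measured tool position at each release (within about 1 mm of target), and by the contact force felt when the beaker and both bottles were set down.
- **Tall bottle:** the network missed it in the last wrist picture before I lowered it, so I placed it on the carrier position alone.

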